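Set the length stop on a cut-off board and feed the timber up to it

TASK

Set up the cut-off board for the next saw cut by pressing and pushing alone: press the blue pad in the middle of the sliding stop to free its brake, push the stop along the rail until it meets the red collar, and let the pad spring up so that the brake holds. Then push the pine block along its lane, across the saw kerf, gently, until its end butts against the stop's plate without driving the stop off the collar, and move clear. Do not lift the block or force the stop along with its brake on, and leave the collar and the other things on the bench where they are.

Things in the scene. Friction and masses are not known exactly. Their poses are not given: they have to be found in the camera images.
- cutoff_board: Grey-faced cut-off board fixed to the bench, 311 x 114 mm, top at z 18 mm. Origin on the bench; in its frame the board spans x -175..136, y -64..50 mm. x is the feed direction, along lane and rail; y points from rail to lane. At y -50..-16 stand a brown timber fence (x -172..-37, top z 40 mm) and then the aluminium rail (x -33..128, top z 48 mm). Dark saw kerf at x = -35
- lane (a point): point on the board's top (z 18 mm) on the lane's centre line, 9 mm in y from the board's origin, x 0; axes as the board's. The lane for timber is 50 mm wide, between fence or rail and a brown strip (12 mm wide, 8 mm above the board). Nothing on the board is higher than 75 mm over the bench
- stop (a joint): place of the sliding stop, m: board x of its middle; starts at 0.08..0.10, moves toward smaller values to the collar. Dark saddle on the rail, 50 x 43 mm, top z 58 mm, with an aluminium plate across the lane at its -x end. Pad up: a wedge brake holds it, giving way only above about 15 N. Pad pressed 1 mm or more: it slides freely (under 1 N) and stays where it is left
- stop_butt (a point): middle of the stop's -x end face, which is to meet the collar; 54 mm over the bench, on the rail's centre line (board y = -33 mm); axes as the board's
- flag_face (a point): centre of the -x face of the stop's aluminium plate (47 mm wide, 6 mm thick, 21 to 56 mm over the bench), which the timber butts against: on the lane's centre line, 35 mm over the bench, in one plane with stop_butt; axes as the board's
- pad (a joint): how far the blue pad is pressed, m: 0 up (brake on), 0.004 fully down at a firm stop. It begins to move at 12 N, is fully down at 14 N and springs back when let go
- pad_top (a point): centre of the blue pad's top, 72 mm over the bench when up; axes as the board's. The pad sits on the stop's middle, 42 mm (x) by 32 mm (y), ribbed, with a 5 mm wide, 3 mm high lip at both x ends (34 mm clear between); fingertips may push against the lips. It moves straight down; pressing anywhere on it works
- collar (a joint): place of the red collar, m: board x of its middle, -0.02..0.01. It is clamped to the rail and does not give under 60 N
- collar_face (a point): middle of the +x face of the red collar, which the stop must meet: 54 mm over the bench, on the rail's centre line (board y = -33 mm); axes as the board's. The collar is 20 mm long, top z 61 mm
- pine: loose sawn pine block in the lane near the board's -x end, 46 x 92 x 34 mm, 70 g. Origin: centre of its underside; its y axis is its length, lying along the board's x; z up. Middle at board x -115..-95 mm at the start; its top is 52 mm over the bench
- tape_measure: black pocket tape measure, 80 x 72 x 34 mm, a bystander lying on the bench; origin at the centre of its underside
- pencil: red flat carpenter's pencil, 150 mm long, a bystander lying on the bench; origin at the centre of its underside
- steel_square: red triangular magnetic square, 85 x 100 x 16 mm, a bystander lying on the bench; origin at the centre of its underside
- screwdriver: screwdriver with orange and black handle, 210 mm long, a bystander lying on the bench; origin at the centre of its underside
- spanner_13: small steel spanner, 149 mm long, a bystander lying on the bench; origin at the centre of its underside

How it is judged:
On the way, in this order (a step that is already met when the one before it is completed fails the run):
1. with the pad pressed down, the stop stands against the red collar (distance between stop_butt and collar_face below 0.003 m and value of joint pad above 0.001 m), for 0.1 s.
2. the pad is up again and the stop still stands against the collar (distance between stop_butt and collar_face below 0.003 m and value of joint pad below 0.001 m), for 0.2 s.
3. the pine block's end butts against the stop's plate (x of pine in the frame of flag_face between -0.049 and -0.043 m), for 0.1 s.
At the end, for the whole second after the job is handed in: The stop stands within 3 mm of the red collar with its pad up (pressed less than 1 mm), the pine block lies flat and at rest in the lane, along it, its end within 3 mm of the stop's plate (all of step 2 and all of step 3 and y of pine in the frame of cutoff_board between 0.001 and 0.017 m and z of pine in the frame of cutoff_board between 0.015 and 0.021 m and angle between the y axis of pine and the x axis of cutoff_board, either way round below 0.1 rad and angle between pine's own z axis and vertical below 0.06 rad and linear speed of pine below 0.01 m/s and velocity of joint stop between -0.01 and 0.01 m/s); the robot touches nothing.
It fails at once if the pine block is lifted more than 10 mm off the board (z of pine in the frame of cutoff_board above 0.028 m).
It fails at once if the stop is forced along the rail with its brake on (faster than 10 mm/s with the pad pressed less than 0.5 mm, more than 3 mm from its first place and from the collar) (value of joint pad below 0.0005 m and distance of stop_butt from where it was at the start of the episode above 0.003 m and distance between stop_butt and collar_face above 0.003 m and (velocity of joint stop above 0.01 m/s or velocity of joint stop below -0.01 m/s)).
It fails at once if the red collar is shifted more than 2 mm (distance of collar_face from where it was at the start of the episode above 0.002 m).
It fails at once if a bystander is moved more than 30 mm (distance of any of tape_measure, pencil, steel_square, screwdriver, spanner_13 from where it was at the start of the episode above 0.03 m).
It also fails if it takes over 48 s, if anything falls off the work surface, if the arm or the gripper's body presses on something with over 40 N, if the wrist force passes 120 N, or if a joint passes its speed limit or range.

ROBOT

A 7-joint arm with a two-finger parallel gripper is mounted at the origin on a cart in front of the work surface, level with it; the furniture and walls round the work are solid. World frame = base frame: x ahead of the robot, y to its left, z up, the work surface at z = 0. Lengths are in m, angles in rad, forces in N, time in s.
With the tool pointing down it reaches from about 0.425 to 0.925 m from the base axis. Payload 6.8 kg.
Tool frame: the origin (TCP) lies between the finger pads; the fingertips stand 11 mm ahead of it and the grasp point (between the pads) lies 8 mm behind it; z points along the fingers, y is the line along which they close (so a half turn about z gives the same grasp; the last joint's range is limited). The gripper opens to 85 mm and grips with 20 to 120 N. Pads are 22 mm wide; open, the fingers measure 114 mm over their backs; the gripper's body (76 mm by 85 mm) begins 54 mm behind the grasp point. The pads swing forward as they close: fully open they stand 13 mm farther back than shut.
Start: joints at [-1.251, 0.477, 0.022, 1.555, -0.011, 1.109, -0.083], TCP at [0.28, 0.614, 0.242] pointing down, gripper open.
Joint ranges: [-2.96, 2.96], [-0.34, 2.1], [-1.41, 1.46], [0.24, 2.44], [-1.37, 4.51], [0.17, 1.92], [-2.96, 2.96]. Speed limits (rad/s): [2.39, 2.39, 3.14, 3.14, 3.14, 3.14, 3.14].

INTERFACE

Orientations are given as a rotation vector (axis times angle).
In Python, from bench import r gives the robot as it stands.
- The arm moves only by the tool send_rows, never from a script. Its argument "deltas" is a list of rows, each an object of numbers: "dx", "dy", "dz": the shift along the world's x, y, z in mm; "rx", "ry", "rz": the turn, a rotation vector about the world's x, y, z in degrees. A call has 1 to 5 rows; each row is the pose to reach, as a shift and turn from the pose commanded when the call began; what a row does not reach only later rows make up. A row lasts 1/12 s, in which the tool goes at most 41.7 mm and 7.16 degrees, less where a joint would pass 70% of its speed; a pose out of reach is approached as far as the arm can. A call with a gripper value outside its range is refused whole. "jaw" is the finger opening in mm, from 0 to 85.4, set as the call begins (left out, the last holds). The fingers move at their own pace and stop on an object; "newtons" is the grip in N (left out, the last holds). Time passes only in rows, so rows that repeat a pose let the fingers close. It gives the time, the measured TCP pose, the force, the opening and the grip force at its end, in the units of the state.
- r.get_obs(): the state, without advancing time (a new reading comes with each control period).
- r.grab_frame(name): name is "scene" or "top" or "wrist"; returns a dict with "frame" (420x560x3 uint8, blue, green, red), "z_map" (420x560 float32, m along the optical axis (not along the pixel's ray), 0 where there is no reading), "vertical_fov" (degrees; the focal length in pixels is half the picture's height over the tangent of half this angle, whatever the lens; pixels are square), "cx", "cy" (the principal point, pixels), "xyz" and "orientation" of the camera in the world. Camera axes: x right, y down, z forward; pixel columns grow to the right and rows downward; lengths in m; the calibration is good to about 2 mm. The wrist camera is an equidistant fisheye: a pixel r from the principal point sees the ray r / f radians off the axis. A picture is of the moment at which its call begins.
- r.hand_in(): hands the job in; it is judged then, once.
The state is a dict: "clock": time; "joints": joint angles; "qvel": joint speeds; "tau": joint torques, N m; "tcp_pos": TCP position; "orientation": TCP orientation; "contact_force": force on the tool from outside, world axes, zero at the start; "moment": the same for the moment, N m; "grip_width": finger opening in m; "gripper_force": force on a finger pad.
Only numpy, scipy, OpenCV 4.12 (cv2) and the standard library are available. Lean on these libraries where they do the work, as an engineer would, in place of code of your own. Each camera call takes 0.05 s, during which the arm holds its last target. There are 200 camera calls.

## Working session

There is one attempt and no reset: what is moved stays moved. The work goes in short steps, Python scripts to look and compute and a tool call to move; the robot and the scene stay as the last step left them, time stands still between calls to the robot, and variables do not carry over. Pictures are saved under pics/ and viewed, at most 10 in all, crops included, and the job is handed in when it is done.

Besides the shell and the picture viewer there is one more tool, called by a JSON object that holds its "fn" and its "kwargs". send_rows: Moves the arm, as the interface text tells. Its arguments: {"type":"object","properties":{"deltas":{"type":"array","items":{"type":"object","properties":{"dx":{"type":"number"},"dy":{"type":"number"},"dz":{"type":"number"},"rx":{"type":"number"},"ry":{"type":"number"},"rz":{"type":"number"}}}},"jaw":{"type":"number"},"newtons":{"type":"number"}},"required":["deltas"]}

```bash
mkdir -p pics; cat > h.py <<'E'
from bench import r
import numpy as np, cv2
from scipy.spatial.transform import Rotation as R
def grab(n):
    d=r.grab_frame(n); return d
def cloud(d):
    z=d["z_map"]; H,W=z.shape; f=H/2/np.tan(np.radians(d["vertical_fov"])/2)
    v,u=np.mgrid[:H,:W]; p=np.stack([(u-d["cx"])/f*z,(v-d["cy"])/f*z,z],-1)
    o=np.array(d["orientation"]); 
    return p@R.from_rotvec(o).as_matrix().T+np.array(d["xyz"])
E
python3 - <<'E'
from h import *
o=r.get_obs(); print(o['clock'],o['tcp_pos'],o['orientation'],o['contact_force'])
for n in("top","scene"):
    d=grab(n); cv2.imwrite(f"pics/{n}0.png",d["frame"]); np.savez(f"{n}0.npz",**{k:np.array(v) for k,v in d.items()})
    print(n,d["xyz"],d["orientation"],d["vertical_fov"])
E
```

```text
0.0 [0.27980022 0.61364972 0.24132183] [-6.66732530e-01 -3.06975938e+00  2.83193012e-03] [ 0.47207318  0.66668014 -0.43137306]
top [ 0.34955658 -0.23584017  1.04289128] [-2.13533207  2.19297547 -0.10664959] 51.44441407379751
scene [-0.03102305 -0.87084415  0.66396278] [-2.11663277  0.70030471 -0.37332362] 46.96978291576727
```

View pics/top0.png

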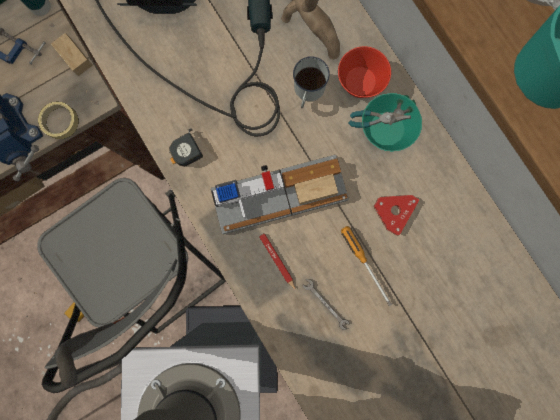

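Top view: board at about (280,195), blue pad (227,191), red collar (267,181), pine (318,189), with the lane on the lower side of the image. Next I'll measure these in the world frame.

```bash
python3 - <<'E'
from h import *
for n in("top","scene"):
    d=dict(np.load(f"{n}0.npz")); P=cloud(d); f=d["frame"].astype(int); b,g,rr=f[...,0],f[...,1],f[...,2]
    z=P[...,2]
    near=(np.hypot(P[...,0],P[...,1])<.95)&(np.hypot(P[...,0],P[...,1])>.4)
    if n=="top":
        m=np.zeros(z.shape,bool); m[150:240,205:355]=1
        bd=m&(z>.012)&(z<.08)
    else:
        d0=P-np.array([*c,0]); bd=(np.hypot(d0[...,0],d0[...,1])<.19)&(z>.012)&(z<.08)
    q=P[bd][:,:2].astype(np.float32); rect=cv2.minAreaRect(q); c=np.array(rect[0]); print(n,"board",rect, bd.sum())
    for nm,mm in (("blue",bd&(b>rr+50)&(b>g+30)&(z>.055)),("red",bd&(rr>g+90)&(rr>b+80)&(z>.035)),("pine",bd&(rr>b+40)&(z>.046)&(z<.06)&(rr>150))):
        if mm.sum()>5:
            p=P[mm]; print(nm,mm.sum(),p.mean(0).round(4),np.median(p[:,2]).round(4),[np.round(x,4) for x in cv2.minAreaRect(p[:,:2].astype(np.float32))])
cv2.imwrite("pics/s1.png",cv2.resize(dict(np.load("scene0.npz"))["frame"],(800,600)))
E
```

```text
top board ((0.471000075340271, -0.22528871893882751), (0.20675644278526306, 0.31642401218414307), 9.185640335083008) 6413
blue 274 [ 0.5043 -0.1019  0.0729] 0.073 [array([ 0.5046, -0.102 ]), array([0.0317, 0.0438]), np.float64(13.3803)]
red 129 [ 0.5316 -0.1934  0.0605] 0.0605 [array([ 0.5313, -0.1933]), array([0.039 , 0.0173]), np.float64(13.6871)]
pine 804 [ 0.5127 -0.2976  0.0521] 0.0519 [array([ 0.514 , -0.2652]), array([0.1761, 0.0677]), np.float64(86.1972)]
scene board ((0.48306959867477417, -0.14161984622478485), (0.128029927611351, 0.16112811863422394), 20.57288932800293) 2561
blue 185 [ 0.5017 -0.1042  0.0711] 0.071 [array([ 0.503 , -0.1028]), array([0.0349, 0.0448]), np.float64(17.9628)]
red 90 [ 0.5294 -0.1948  0.0593] 0.0594 [array([ 0.5295, -0.1948]), array([0.0401, 0.0194]), np.float64(19.5523)]
pine 51 [ 0.5313 -0.1918  0.0587] 0.0591 [array([ 0.5287, -0.1871]), array([0.0384, 0.0276]), np.float64(17.795)]
```

View pics/scene0.png

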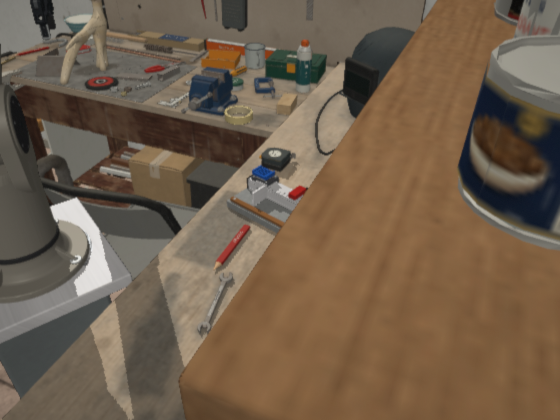

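```bash
python3 - <<'E'
from h import *
d=dict(np.load("top0.npz")); P=cloud(d); f=d["frame"].astype(int); b,g,rr=f[...,0],f[...,1],f[...,2]; z=P[...,2]
bl=np.array([.504,-.102]); 
m=np.zeros(z.shape,bool); m[145:240,205:355]=1
ux=np.array([-.27,.963]);ux/=np.linalg.norm(ux); uy=np.array([-ux[1],ux[0]])
q=P[...,:2]-bl; X=q@ux; Y=q@uy
def fit(mm,nm):
    p=P[mm][:,:2].astype(np.float32); v=cv2.fitLine(p,cv2.DIST_HUBER,0,.01,.01).ravel(); print(nm,mm.sum(),np.degrees(np.arctan2(v[1],v[0]))%180,v[2:]); print("  X",np.percentile(X[mm],[1,50,99]).round(4)," Y",np.percentile(Y[mm],[1,50,99]).round(4),"z",np.median(z[mm]).round(4))
fit(m&(z>.036)&(z<.043)&(abs(Y)<.03)&(X<-.12),"fence")
fit(m&(z>.045)&(z<.051)&(abs(Y)<.025)&(X<-.03)&(X>-.15),"rail")
fit(m&(z>.048)&(z<.056)&(Y>.012)&(X<-.12),"pine")
fit(m&(z>.014)&(z<.022)&(Y>.015)&(Y<.1),"boardface")
pm=m&(z>.048)&(z<.056)&(Y>.012)&(X<-.12); print([np.round(x,4) for x in cv2.minAreaRect(P[pm][:,:2].astype(np.float32))])
hi=(z>.1)&(P[...,0]>.2)&(P[...,0]<.85)&(P[...,1]>-.75)&(P[...,1]<.7)
n,l,s,c=cv2.connectedComponentsWithStats(hi.astype(np.uint8))
for i in range(1,n):
    if s[i,4]>20: p=P[l==i]; print("high",s[i],p.min(0).round(2),p.max(0).round(2))
E
```

```text
fence 766 103.98964 [ 0.5513448  -0.29445586]
  X [-0.2647 -0.1979 -0.1322]  Y [-0.0109  0.0063  0.0235] z 0.0398
rail 447 102.94893 [ 0.5216294  -0.17399965]
  X [-0.1265 -0.0686 -0.0305]  Y [-0.0152  0.0028  0.0195] z 0.0479
pine 780 102.57219 [ 0.5113093  -0.30405334]
  X [-0.242  -0.1972 -0.1508]  Y [0.024  0.0478 0.0704] z 0.0518
boardface 2057 102.29763 [ 0.47821513 -0.19416916]
  X [-0.2654 -0.0744  0.0413]  Y [0.0176 0.0484 0.0888] z 0.0178
[array([ 0.5091, -0.2883]), array([0.0524, 0.1266]), np.float64(8.8077)]
high [  410     0   150   215 20563] [ 0.35 -0.75  0.1 ] [ 0.85 -0.24  1.04]
high [400 115  11   5  40] [ 0.65 -0.51  0.1 ] [ 0.66 -0.49  0.11]
```

```bash
python3 - <<'E'
from h import *
d=dict(np.load("top0.npz")); P=cloud(d); z=P[...,2]
D=np.hypot(P[...,0]-.525,P[...,1]+.37)
for lo,hi in((.06,.1),(.1,.2),(.2,.4),(.4,.9)):
    m=(z>lo)&(z<hi)&~((P[...,0]<.15)); i=np.argmin(np.where(m,D,9)); print(lo,D.flat[i],P.reshape(-1,3)[i],np.unravel_index(i,z.shape))
o=r.get_obs(); M=R.from_rotvec(o['orientation']).as_matrix(); print(M.round(3)); print("tool x angle",np.degrees(np.arctan2(M[1,0],M[0,0])))
E
```

```text
0.06 0.10948827469222444 [ 0.60852749 -0.44078729  0.06045205] (np.int64(144), np.int64(374))
0.1 0.15175405008581488 [ 0.6415632  -0.46717156  0.1030203 ] (np.int64(124), np.int64(389))
0.2 1.0000413829600447 [ 1.0354806   0.4899374  -0.01345565] (np.int64(0), np.int64(0))
0.4 0.09744624047577995 [ 0.57366531 -0.45442427  0.53923554] (np.int64(67), np.int64(465))
[[-0.91   0.415 -0.001]
 [ 0.415  0.91  -0.001]
 [-0.    -0.002 -1.   ]]
tool x angle 155.48848984810076
```

{"fn": "send_rows", "kwargs": {"deltas": [{"dx":11,"dy":-36,"rz":-2.6},{"dx":22,"dy":-72,"rz":-5.2},{"dx":34,"dy":-107,"rz":-7.8},{"dx":45,"dy":-143,"rz":-10.4},{"dx":56,"dy":-179,"rz":-13}], "jaw": 0}}

```text
$.deltas[0]: bad value
```

{"fn": "send_rows", "kwargs": {"deltas": [{"dx":11,"dy":-36,"rz":-2.6},{"dx":22,"dy":-72,"rz":-5.2},{"dx":34,"dy":-107,"rz":-7.8},{"dx":45,"dy":-143,"rz":-10.4},{"dx":56,"dy":-179,"rz":-13}]}}

```text
$.deltas[0]: bad value
```

{"fn": "send_rows", "kwargs": {"deltas": [{"dx":11,"dy":-36,"rz":-2.6},{"dx":22,"dy":-72,"rz":-5.2},{"dx":34,"dy":-107,"rz":-7.8},{"dx":45,"dy":-143,"rz":-10.4},{"dx":56,"dy":-179,"rz":-13}]}}

```text
$.deltas[0]: bad value
```

{"fn": "send_rows", "kwargs": {"deltas": [{"dx":11,"dy":-36,"dz":-16,"rz":-2.6},{"dx":22,"dy":-72,"dz":-32,"rz":-5.2},{"dx":34,"dy":-107,"dz":-48,"rz":-7.8},{"dx":45,"dy":-143,"dz":-64,"rz":-10.4},{"dx":56,"dy":-179,"dz":-80,"rz":-12.7}]}}

```text
$.deltas[0]: bad value
```

{"fn": "send_rows", "kwargs": {"deltas": [{"dx":0},{"dx":0},{"dx":0}]}}

```text
$.deltas[0]: bad value
```

```bash
python3 - <<'E'
from h import *
o=r.get_obs(); M=R.from_rotvec(o['orientation']).as_matrix(); print(o['tcp_pos'],"tool x angle",np.degrees(np.arctan2(M[1,0],M[0,0])),M[:,2],o['contact_force'],o['joints'],o['grip_width'])
d=grab("wrist"); cv2.imwrite("pics/w1.png",d["frame"])
np.savez("w1.npz",**{k:np.array(v) for k,v in d.items()})
E
```

```text
[0.27983215 0.6137096  0.24144795] tool x angle 155.48848984810076 [-5.67108299e-04 -1.48166634e-03 -9.99998742e-01] [-0.42779561 -0.15873287  0.25256338] [-1.25109244  0.47768719  0.02233781  1.5563411  -0.01151458  1.1092787
 -0.0831207 ] 0.08515677530431885
```

View pics/w1.png

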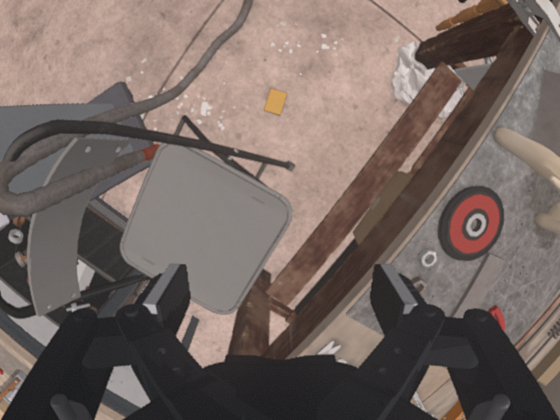

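The wrist picture is still the start view: open fingers at (165,290) and (395,290), over the floor. The move calls were refused, so each row probably needs all six keys.

{"fn": "send_rows", "kwargs": {"deltas": [{"dx":11,"dy":-36,"dz":0,"rx":0,"ry":0,"rz":-2.6},{"dx":22,"dy":-72,"dz":0,"rx":0,"ry":0,"rz":-5.2},{"dx":34,"dy":-107,"dz":0,"rx":0,"ry":0,"rz":-7.8},{"dx":45,"dy":-143,"dz":0,"rx":0,"ry":0,"rz":-10.4},{"dx":56,"dy":-179,"dz":0,"rx":0,"ry":0,"rz":-13}], "jaw": 0}}

```text
clock: 0.57
tcp_pos: [0.3363, 0.4332, 0.242]
orientation: [-1.013, -2.974, 0.001]
contact_force: [0.4, -0.4, 0.0]
grip_width: 0.0255
gripper_force: 0.0
```

{"fn": "send_rows", "kwargs": {"deltas": [{"dx":11,"dy":-36,"dz":0,"rx":0,"ry":0,"rz":-2.6},{"dx":22,"dy":-72,"dz":0,"rx":0,"ry":0,"rz":-5.2},{"dx":34,"dy":-107,"dz":0,"rx":0,"ry":0,"rz":-7.8},{"dx":45,"dy":-143,"dz":0,"rx":0,"ry":0,"rz":-10.4},{"dx":56,"dy":-179,"dz":0,"rx":0,"ry":0,"rz":-13}]}}

```text
clock: 0.98
tcp_pos: [0.3921, 0.2543, 0.2423]
orientation: [-1.343, -2.84, -0.0]
contact_force: [1.3, 0.2, 0.1]
grip_width: 0.0002
gripper_force: 0.0
```

{"fn": "send_rows", "kwargs": {"deltas": [{"dx":11,"dy":-36,"dz":0,"rx":0,"ry":0,"rz":-2.6},{"dx":22,"dy":-72,"dz":0,"rx":0,"ry":0,"rz":-5.2},{"dx":34,"dy":-107,"dz":0,"rx":0,"ry":0,"rz":-7.8},{"dx":45,"dy":-143,"dz":0,"rx":0,"ry":0,"rz":-10.4},{"dx":56,"dy":-179,"dz":0,"rx":0,"ry":0,"rz":-13}]}}

```text
clock: 1.4
tcp_pos: [0.4481, 0.0754, 0.2424]
orientation: [1.656, 2.67, 0.001]
contact_force: [1.7, -0.7, 0.9]
grip_width: 0.0003
gripper_force: 0.0
```

{"fn": "send_rows", "kwargs": {"deltas": [{"dx":11,"dy":-36,"dz":-16,"rx":0,"ry":0,"rz":-2.6},{"dx":22,"dy":-72,"dz":-32,"rx":0,"ry":0,"rz":-5.2},{"dx":34,"dy":-107,"dz":-48,"rx":0,"ry":0,"rz":-7.8},{"dx":45,"dy":-143,"dz":-64,"rx":0,"ry":0,"rz":-10.4},{"dx":56,"dy":-179,"dz":-80,"rx":0,"ry":0,"rz":-12.7}]}}

```text
clock: 1.82
tcp_pos: [0.5043, -0.1034, 0.1616]
orientation: [1.941, 2.47, 0.0]
contact_force: [0.5, 0.7, -0.3]
grip_width: 0.0002
gripper_force: 0.0
```

{"fn": "send_rows", "kwargs": {"deltas": [{"dx":0,"dy":0,"dz":0,"rx":0,"ry":0,"rz":0},{"dx":0,"dy":0,"dz":0,"rx":0,"ry":0,"rz":0},{"dx":0,"dy":0,"dz":0,"rx":0,"ry":0,"rz":0}]}}

```text
clock: 2.07
tcp_pos: [0.5038, -0.1015, 0.162]
orientation: [-1.938, -2.471, 0.001]
contact_force: [-0.5, 0.7, -0.2]
grip_width: 0.0001
gripper_force: 0.0
```

```bash
python3 - <<'E'
from h import *
o=r.get_obs(); M=R.from_rotvec(o['orientation']).as_matrix(); print(o['tcp_pos'],"tool x angle",np.degrees(np.arctan2(M[1,0],M[0,0])),M[:,2],o['contact_force'],o['joints'],o['grip_width'])
d=grab("wrist"); cv2.imwrite("pics/w2.png",d["frame"])
np.savez("w2.npz",**{k:np.array(v) for k,v in d.items()})
E
```

```text
[ 0.50379149 -0.10152197  0.16204153] tool x angle 103.78455673706004 [-9.11342360e-04  2.93138146e-04 -9.99999542e-01] [-0.52338359  0.72884747 -0.1568584 ] [-0.3547317   0.34379448  0.52899718  2.04194959 -0.23616936  0.81489966
  0.55274296] 7.1496283870681e-05
```

View pics/w2.png

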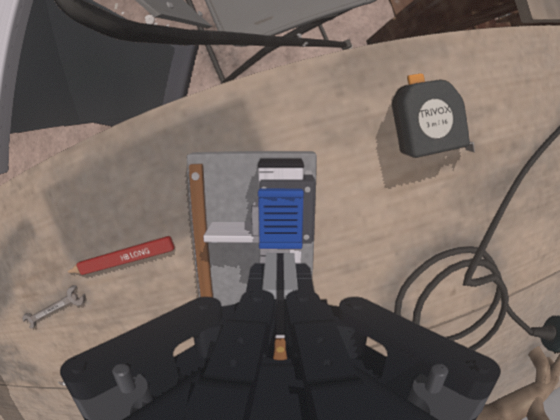

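Wrist view: the board is square with the tool, the blue pad is at (281,218) and the closed fingers are centred on its column. I'll locate the pad from this view.

```bash
cat >> h.py <<'E'
def fcloud(d):
    z=d["z_map"]; H,W=z.shape; f=H/2/np.tan(np.radians(d["vertical_fov"])/2)
    v,u=np.mgrid[:H,:W]; a=u-d["cx"]; b=v-d["cy"]; rr=np.hypot(a,b)+1e-9; t=np.minimum(rr/f,1.5); k=np.tan(t)/rr*z
    return np.stack([a*k,b*k,z],-1)@R.from_rotvec(d["orientation"]).as_matrix().T+d["xyz"]
E
python3 - <<'E'
from h import *
d=dict(np.load("w2.npz")); P=fcloud(d); f=d["frame"].astype(int); b,g,rr=f[...,0],f[...,1],f[...,2]
ux=np.array([np.cos(np.radians(103.8)),np.sin(np.radians(103.8))]); uy=np.array([-ux[1],ux[0]])
m=(b>rr+50)&(b>g+30)&(P[...,2]>.06)&(P[...,2]<.085); p=P[m]
print(m.sum(),p.mean(0),np.median(p[:,2]),[np.round(x,4) for x in cv2.minAreaRect(p[:,:2].astype(np.float32))])
q=p[:,:2]-np.array([.5038,-.1015]); print("rel to tcp X",np.percentile(q@ux,[1,99]),"Y",np.percentile(q@uy,[1,99]))
s=(P[...,2]>.012)&(P[...,2]<.022)&(abs((P[...,:2]-p[:,:2].mean(0))@uy)<.11)
q=P[s][:,:2]-np.array([.5038,-.1015]); print("board Y",np.percentile(q@uy,[1,99]),np.percentile(q@ux,[1,99]))
# board -y edge & +x edge direction
E
```

```text
2371 [ 0.50306801 -0.10054702  0.07216854] 0.0717569413433573 [array([ 0.5033, -0.1013]), array([0.0313, 0.0441]), np.float64(13.684)]
rel to tcp X [-0.02096832  0.02216326] Y [-0.01479634  0.01580434]
board Y [-0.10534323  0.0824037 ] [-0.104034    0.08319281]
```

{"fn": "send_rows", "kwargs": {"deltas": [{"dx":0,"dy":0,"dz":-35,"rx":0,"ry":0,"rz":0},{"dx":0,"dy":0,"dz":-68,"rx":0,"ry":0,"rz":0},{"dx":0,"dy":0,"dz":-74,"rx":0,"ry":0,"rz":0},{"dx":0,"dy":0,"dz":-76,"rx":0,"ry":0,"rz":0},{"dx":0,"dy":0,"dz":-76,"rx":0,"ry":0,"rz":0}]}}

```text
clock: 2.53
tcp_pos: [0.5044, -0.101, 0.0871]
orientation: [1.937, 2.473, 0.001]
contact_force: [-0.1, 0.1, 0.3]
grip_width: -0.0005
gripper_force: 0.0
```

{"fn": "send_rows", "kwargs": {"deltas": [{"dx":0,"dy":0,"dz":-1.5,"rx":0,"ry":0,"rz":0},{"dx":0,"dy":0,"dz":-3,"rx":0,"ry":0,"rz":0},{"dx":0,"dy":0,"dz":-4,"rx":0,"ry":0,"rz":0},{"dx":0,"dy":0,"dz":-4,"rx":0,"ry":0,"rz":0}]}}

```text
clock: 2.87
tcp_pos: [0.5049, -0.1018, 0.0832]
orientation: [1.938, 2.471, 0.002]
contact_force: [-0.1, -0.4, 3.4]
grip_width: -0.0003
gripper_force: 1.9
```

Contact begins, so I'll press the pad down.

{"fn": "send_rows", "kwargs": {"deltas": [{"dx":0,"dy":0,"dz":-1.5,"rx":0,"ry":0,"rz":0},{"dx":0,"dy":0,"dz":-3,"rx":0,"ry":0,"rz":0},{"dx":0,"dy":0,"dz":-4,"rx":0,"ry":0,"rz":0},{"dx":0,"dy":0,"dz":-4,"rx":0,"ry":0,"rz":0}]}}

```text
clock: 3.2
tcp_pos: [0.5053, -0.1023, 0.0798]
orientation: [1.938, 2.47, 0.003]
contact_force: [-2.5, -0.6, 13.1]
grip_width: -0.0002
gripper_force: 6.5
```

{"fn": "send_rows", "kwargs": {"deltas": [{"dx":0,"dy":0,"dz":-1,"rx":0,"ry":0,"rz":0},{"dx":0,"dy":0,"dz":-2,"rx":0,"ry":0,"rz":0},{"dx":0,"dy":0,"dz":-3,"rx":0,"ry":0,"rz":0},{"dx":0,"dy":0,"dz":-3,"rx":0,"ry":0,"rz":0}]}}

```text
clock: 3.53
tcp_pos: [0.5061, -0.1034, 0.0784]
orientation: [1.938, 2.468, 0.004]
contact_force: [-5.7, -1.1, 29.0]
grip_width: -0.0001
gripper_force: 14.6
```

{"fn": "send_rows", "kwargs": {"deltas": [{"dx":0.5,"dy":-2,"dz":0,"rx":0,"ry":0,"rz":0},{"dx":1.5,"dy":-6,"dz":0,"rx":0,"ry":0,"rz":0},{"dx":2.5,"dy":-10,"dz":0,"rx":0,"ry":0,"rz":0},{"dx":3.4,"dy":-14,"dz":0,"rx":0,"ry":0,"rz":0},{"dx":4.4,"dy":-18,"dz":0,"rx":0,"ry":0,"rz":0}]}}

```text
clock: 3.95
tcp_pos: [0.5105, -0.1215, 0.0784]
orientation: [1.938, 2.468, 0.004]
contact_force: [-4.8, -1.4, 27.2]
grip_width: -0.0004
gripper_force: 13.9
```

{"fn": "send_rows", "kwargs": {"deltas": [{"dx":1,"dy":-4,"dz":0,"rx":0,"ry":0,"rz":0},{"dx":2,"dy":-8,"dz":0,"rx":0,"ry":0,"rz":0},{"dx":3,"dy":-12,"dz":0,"rx":0,"ry":0,"rz":0},{"dx":4,"dy":-16,"dz":0,"rx":0,"ry":0,"rz":0},{"dx":5,"dy":-20,"dz":0,"rx":0,"ry":0,"rz":0}]}}

```text
clock: 4.37
tcp_pos: [0.5154, -0.1417, 0.0785]
orientation: [1.938, 2.467, 0.004]
contact_force: [-5.2, -0.9, 26.6]
grip_width: -0.0
gripper_force: 13.5
```

{"fn": "send_rows", "kwargs": {"deltas": [{"dx":0.7,"dy":-3,"dz":0,"rx":0,"ry":0,"rz":0},{"dx":1.4,"dy":-6,"dz":0,"rx":0,"ry":0,"rz":0},{"dx":2.1,"dy":-9,"dz":0,"rx":0,"ry":0,"rz":0},{"dx":2.8,"dy":-12,"dz":0,"rx":0,"ry":0,"rz":0},{"dx":3.5,"dy":-15,"dz":0,"rx":0,"ry":0,"rz":0}]}}

```text
clock: 4.78
tcp_pos: [0.519, -0.1567, 0.0785]
orientation: [1.938, 2.467, 0.004]
contact_force: [-4.7, -0.5, 25.1]
grip_width: 0.0001
gripper_force: 12.9
```

{"fn": "send_rows", "kwargs": {"deltas": [{"dx":0.3,"dy":-1,"dz":0,"rx":0,"ry":0,"rz":0},{"dx":0.5,"dy":-2,"dz":0,"rx":0,"ry":0,"rz":0},{"dx":0.7,"dy":-3,"dz":0,"rx":0,"ry":0,"rz":0},{"dx":0.9,"dy":-4,"dz":0,"rx":0,"ry":0,"rz":0}]}}

```text
clock: 5.12
tcp_pos: [0.5199, -0.1605, 0.0785]
orientation: [1.938, 2.467, 0.004]
contact_force: [-5.0, 2.4, 27.4]
grip_width: -0.0002
gripper_force: 13.3
```

{"fn": "send_rows", "kwargs": {"deltas": [{"dx":0.3,"dy":-1,"dz":0,"rx":0,"ry":0,"rz":0},{"dx":0.5,"dy":-2,"dz":0,"rx":0,"ry":0,"rz":0},{"dx":0.7,"dy":-3,"dz":0,"rx":0,"ry":0,"rz":0},{"dx":0.7,"dy":-3,"dz":0,"rx":0,"ry":0,"rz":0}]}}

```text
clock: 5.45
tcp_pos: [0.5201, -0.1609, 0.0784]
orientation: [1.938, 2.472, 0.007]
contact_force: [-6.6, 6.6, 30.9]
grip_width: -0.0
gripper_force: 15.3
```

{"fn": "send_rows", "kwargs": {"deltas": [{"dx":0,"dy":0,"dz":3,"rx":0,"ry":0,"rz":0},{"dx":0,"dy":0,"dz":6,"rx":0,"ry":0,"rz":0},{"dx":0,"dy":0,"dz":9,"rx":0,"ry":0,"rz":0},{"dx":0,"dy":0,"dz":15,"rx":0,"ry":0,"rz":0},{"dx":0,"dy":0,"dz":30,"rx":0,"ry":0,"rz":0}]}}

```text
clock: 5.87
tcp_pos: [0.5173, -0.1616, 0.1045]
orientation: [-1.937, -2.47, 0.003]
contact_force: [0.8, -0.5, 0.1]
grip_width: 0.0005
gripper_force: 0.0
```

{"fn": "send_rows", "kwargs": {"deltas": [{"dx":0,"dy":0,"dz":20,"rx":0,"ry":0,"rz":0},{"dx":0,"dy":0,"dz":45,"rx":0,"ry":0,"rz":0},{"dx":0,"dy":0,"dz":60,"rx":0,"ry":0,"rz":0},{"dx":0,"dy":0,"dz":60,"rx":0,"ry":0,"rz":0}]}}

```text
clock: 6.2
tcp_pos: [0.5203, -0.1628, 0.1686]
orientation: [1.937, 2.468, 0.004]
contact_force: [0.9, -0.2, 0.4]
grip_width: -0.0001
gripper_force: 0.0
```

```bash
cat >> h.py <<'E'
ux=np.array([np.cos(np.radians(103.8)),np.sin(np.radians(103.8))]); uy=np.array([-ux[1],ux[0]])
E
python3 - <<'E'
from h import *
o=r.get_obs(); print(o['clock'],o['tcp_pos'])
d=grab("wrist"); cv2.imwrite("pics/w3.png",d["frame"])
np.savez("w3.npz",**{k:np.array(v) for k,v in d.items()})
P=fcloud(d); f=d["frame"].astype(int); b,g,rr=f[...,0],f[...,1],f[...,2]; z=P[...,2]
O=np.array([.5033,-.1013]); q=P[...,:2]-O; X=q@ux;Y=q@uy
near=(X>-.3)&(X<.1)&(abs(Y)<.1)
for nm,mm in (("blue",near&(b>rr+50)&(b>g+30)&(z>.06)&(z<.09)),("red",near&(rr>g+90)&(rr>b+80)&(z>.05)&(z<.07)),("pine",near&(z>.046)&(z<.056)&(Y>.022)&(Y<.08)&(rr>b+40))):
    print(nm,mm.sum()); 
    if mm.sum()>5: print(np.percentile(X[mm],[1,50,99]).round(4),np.percentile(Y[mm],[1,50,99]).round(4),np.median(z[mm]))
E
```

```text
6.2 [ 0.52034276 -0.16278917  0.16855197]
blue 2218
[-0.0815 -0.0597 -0.0387] [-0.0151  0.0004  0.0154] 0.07163722550530936
red 300
[-0.1036 -0.0959 -0.0861] [-0.0234 -0.0177  0.0144] 0.05996612692520917
pine 71
[-0.1562 -0.1534 -0.1525] [0.0373 0.0456 0.0525] 0.049402826229430624
```

View pics/w3.png

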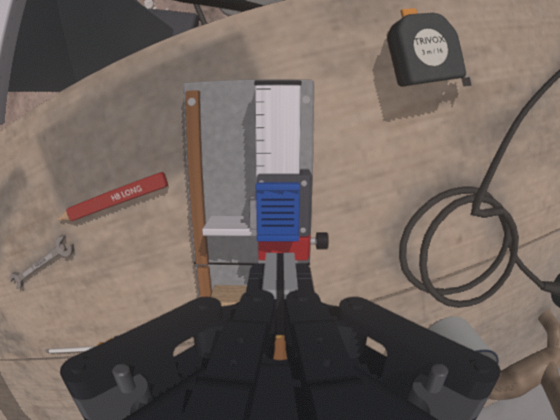

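Wrist view: the stop (pad at (278,210)) sits tight on the red collar at (283,248), and the pad is up. The plate is at (227,228) and the pine end at (228,293). I'll move behind the pine's far end.

{"fn": "send_rows", "kwargs": {"deltas": [{"dx":1,"dy":-25,"dz":0,"rx":0,"ry":0,"rz":0},{"dx":2,"dy":-55,"dz":0,"rx":0,"ry":0,"rz":0},{"dx":3,"dy":-85,"dz":0,"rx":0,"ry":0,"rz":0},{"dx":4,"dy":-110,"dz":0,"rx":0,"ry":0,"rz":0},{"dx":4,"dy":-130,"dz":0,"rx":0,"ry":0,"rz":0}]}}

```text
clock: 6.67
tcp_pos: [0.5215, -0.294, 0.1641]
orientation: [-1.94, -2.47, 0.002]
contact_force: [0.5, 0.1, -0.4]
grip_width: -0.0
gripper_force: 0.0
```

{"fn": "send_rows", "kwargs": {"deltas": [{"dx":1,"dy":-22,"dz":0,"rx":0,"ry":0,"rz":0},{"dx":1,"dy":-44,"dz":0,"rx":0,"ry":0,"rz":0},{"dx":2,"dy":-66,"dz":0,"rx":0,"ry":0,"rz":0},{"dx":3,"dy":-80,"dz":0,"rx":0,"ry":0,"rz":0},{"dx":3,"dy":-80,"dz":0,"rx":0,"ry":0,"rz":0}]}}

```text
clock: 7.08
tcp_pos: [0.524, -0.3752, 0.1644]
orientation: [-1.944, -2.468, 0.004]
contact_force: [0.2, 0.4, 0.2]
grip_width: 0.0001
gripper_force: 0.0
```

```bash
python3 - <<'E'
from h import *
o=r.get_obs(); print(o['clock'],o['tcp_pos'],o['contact_force'],o['joints'])
t=np.array(o['tcp_pos'][:2])-[.5033,-.1013]; print("tcp X,Y",t@ux,t@uy)
d=grab("wrist"); cv2.imwrite("pics/w4.png",d["frame"])
P=fcloud(d); f=d["frame"].astype(int); b,g,rr=f[...,0],f[...,1],f[...,2]; z=P[...,2]
q=P[...,:2]-np.array([.5033,-.1013]); X=q@ux;Y=q@uy
mm=(X>-.3)&(X<.1)&(z>.046)&(z<.057)&(Y>.02)&(Y<.08)&(rr>b+40)
print(mm.sum(),np.percentile(X[mm],[1,50,99]).round(4),np.percentile(Y[mm],[1,50,99]).round(4),np.median(z[mm]))
print([np.round(x,4) for x in cv2.minAreaRect(P[mm][:,:2].astype(np.float32))])
E
```

```text
7.0833 [ 0.52403294 -0.37524835  0.16442625] [0.17291088 0.40110394 0.16498098] [ 0.15066388  0.55265237  0.52486208  1.73093319 -0.32710802  0.9467344
  1.0408731 ]
tcp X,Y -0.27098613287446083 0.04521138289370679
7052 [-0.2433 -0.1984 -0.1545] [0.0206 0.0421 0.0639] 0.05096234778741782
[array([ 0.5097, -0.3045]), array([0.0444, 0.091 ]), np.float64(13.7841)]
```

View pics/w4.png

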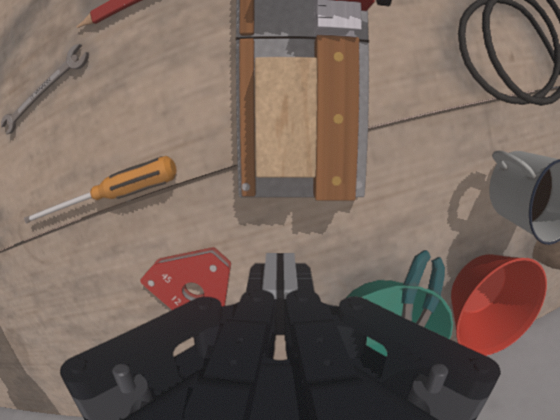

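Wrist view: the pine at (286,117) is square in its lane with its near end at row 177, and the fingers are just behind it. The square at (190,275) and the bowl at (400,320) are clear. Next I'll lower the fingers.

{"fn": "send_rows", "kwargs": {"deltas": [{"dx":1,"dy":0,"dz":-30,"rx":0,"ry":0,"rz":0},{"dx":2,"dy":0,"dz":-65,"rx":0,"ry":0,"rz":0},{"dx":2.5,"dy":0,"dz":-95,"rx":0,"ry":0,"rz":0},{"dx":2.5,"dy":0,"dz":-115,"rx":0,"ry":0,"rz":0},{"dx":2.5,"dy":0,"dz":-121,"rx":0,"ry":0,"rz":0}]}}

```text
clock: 7.55
tcp_pos: [0.5264, -0.368, 0.0401]
orientation: [-1.932, -2.468, -0.0]
contact_force: [-0.8, 0.5, -0.0]
grip_width: -0.0001
gripper_force: 0.0
```

{"fn": "send_rows", "kwargs": {"deltas": [{"dx":-0.7,"dy":3,"dz":0,"rx":0,"ry":0,"rz":0},{"dx":-1.5,"dy":6,"dz":0,"rx":0,"ry":0,"rz":0},{"dx":-2.2,"dy":9,"dz":0,"rx":0,"ry":0,"rz":0},{"dx":-2.9,"dy":12,"dz":0,"rx":0,"ry":0,"rz":0},{"dx":-2.9,"dy":12,"dz":0,"rx":0,"ry":0,"rz":0}]}}

```text
clock: 7.97
tcp_pos: [0.526, -0.3592, 0.0457]
orientation: [1.937, 2.471, 0.002]
contact_force: [-1.1, -0.7, -0.9]
grip_width: -0.0
gripper_force: 0.0
```

{"fn": "send_rows", "kwargs": {"deltas": [{"dx":-0.7,"dy":3,"dz":0,"rx":0,"ry":0,"rz":0},{"dx":-1.5,"dy":6,"dz":0,"rx":0,"ry":0,"rz":0},{"dx":-2.2,"dy":9,"dz":0,"rx":0,"ry":0,"rz":0},{"dx":-2.9,"dy":12,"dz":0,"rx":0,"ry":0,"rz":0},{"dx":-3.7,"dy":15,"dz":0,"rx":0,"ry":0,"rz":0}]}}

```text
clock: 8.38
tcp_pos: [0.5214, -0.3445, 0.0444]
orientation: [1.939, 2.472, 0.0]
contact_force: [-0.4, -0.7, 1.2]
grip_width: 0.0
gripper_force: 0.4
```

{"fn": "send_rows", "kwargs": {"deltas": [{"dx":-0.7,"dy":3,"dz":0,"rx":0,"ry":0,"rz":0},{"dx":-1.5,"dy":6,"dz":0,"rx":0,"ry":0,"rz":0},{"dx":-2.2,"dy":9,"dz":0,"rx":0,"ry":0,"rz":0},{"dx":-2.9,"dy":12,"dz":0,"rx":0,"ry":0,"rz":0},{"dx":-3.7,"dy":15,"dz":0,"rx":0,"ry":0,"rz":0}]}}

```text
clock: 8.8
tcp_pos: [0.5176, -0.3295, 0.0443]
orientation: [-1.939, -2.472, -0.0]
contact_force: [0.4, -1.1, -0.1]
grip_width: -0.0005
gripper_force: 0.4
```

{"fn": "send_rows", "kwargs": {"deltas": [{"dx":-0.7,"dy":3,"dz":0,"rx":0,"ry":0,"rz":0},{"dx":-1.5,"dy":6,"dz":0,"rx":0,"ry":0,"rz":0},{"dx":-2.2,"dy":9,"dz":0,"rx":0,"ry":0,"rz":0},{"dx":-2.9,"dy":12,"dz":0,"rx":0,"ry":0,"rz":0},{"dx":-3.7,"dy":15,"dz":0,"rx":0,"ry":0,"rz":0}]}}

```text
clock: 9.22
tcp_pos: [0.5139, -0.3144, 0.0443]
orientation: [-1.939, -2.472, -0.0]
contact_force: [0.4, 0.2, 0.2]
grip_width: -0.0001
gripper_force: 0.3
```

```bash
cat > m.py <<'E'
from h import *
o=r.get_obs(); print(o['clock'],o['tcp_pos'],o['contact_force'])
t=np.array(o['tcp_pos'][:2])-[.5033,-.1013]; print("tcp X,Y",t@ux,t@uy)
for n,C in(("wrist",fcloud),("top",cloud)):
    d=grab(n); P=C(d); f=d["frame"].astype(int); b,g,rr=f[...,0],f[...,1],f[...,2]; z=P[...,2]
    q=P[...,:2]-np.array([.5033,-.1013]); X=q@ux;Y=q@uy
    near=(X>-.3)&(X<.1)&(Y>-.03)&(Y<.09)
    for nm,mm in(("pine",near&(z>.046)&(z<.057)&(Y>.025)&(Y<.06)&(rr>b+40)),("blue",near&(b>rr+50)&(z>.06)&(z<.09)),("red",near&(rr>g+90)&(rr>b+80)&(z>.05)&(z<.07)),("plate",near&(z>.05)&(z<.06)&(Y>.025)&(Y<.06)&(abs(rr-b)<30)&(X>-.12)&(X<-.06))):
        if mm.sum()>5: print(n,nm,mm.sum(),np.percentile(X[mm],[1,50,99]).round(4),np.percentile(Y[mm],[1,50,99]).round(4),np.median(z[mm]).round(4))
    cv2.imwrite(f"pics/{n}_{o['clock']:.1f}.png",d["frame"])
E
python3 m.py; ls pics
```

```text
9.2167 [ 0.5139415  -0.31438862  0.04425166] [0.43830864 0.15572858 0.15593366]
tcp X,Y -0.20947601766126503 0.04049443798286699
wrist pine 20078 [-0.1959 -0.1485 -0.1074] [0.0254 0.0424 0.0596] 0.051
wrist red 2324 [-0.1042 -0.0994 -0.0871] [-0.0232 -0.0108  0.0147] 0.0599
s1.png
scene0.png
top0.png
top_9.2.png
w1.png
w2.png
w3.png
w4.png
wrist_9.2.png
```

{"fn": "send_rows", "kwargs": {"deltas": [{"dx":-0.7,"dy":3,"dz":0,"rx":0,"ry":0,"rz":0},{"dx":-1.5,"dy":6,"dz":0,"rx":0,"ry":0,"rz":0},{"dx":-2.2,"dy":9,"dz":0,"rx":0,"ry":0,"rz":0},{"dx":-2.9,"dy":12,"dz":0,"rx":0,"ry":0,"rz":0},{"dx":-3.7,"dy":15,"dz":0,"rx":0,"ry":0,"rz":0}]}}

```text
clock: 9.73
tcp_pos: [0.5103, -0.2995, 0.0443]
orientation: [1.939, 2.472, 0.0]
contact_force: [0.5, 0.1, 0.3]
grip_width: 0.0002
gripper_force: 0.3
```

{"fn": "send_rows", "kwargs": {"deltas": [{"dx":-0.2,"dy":1,"dz":0,"rx":0,"ry":0,"rz":0},{"dx":-0.5,"dy":2,"dz":0,"rx":0,"ry":0,"rz":0},{"dx":-0.7,"dy":3,"dz":0,"rx":0,"ry":0,"rz":0},{"dx":-0.9,"dy":3.8,"dz":0,"rx":0,"ry":0,"rz":0}]}}

```text
clock: 10.07
tcp_pos: [0.5094, -0.2959, 0.0443]
orientation: [-1.939, -2.472, -0.0]
contact_force: [0.2, 0.3, -0.2]
grip_width: 0.0
gripper_force: 0.2
```

{"fn": "send_rows", "kwargs": {"deltas": [{"dx":-0.1,"dy":0.5,"dz":0,"rx":0,"ry":0,"rz":0},{"dx":-0.2,"dy":1,"dz":0,"rx":0,"ry":0,"rz":0},{"dx":-0.2,"dy":1,"dz":0,"rx":0,"ry":0,"rz":0}]}}

```text
clock: 10.32
tcp_pos: [0.5092, -0.2949, 0.0443]
orientation: [-1.939, -2.472, -0.0]
contact_force: [-1.3, -0.1, -0.1]
grip_width: 0.0
gripper_force: 0.0
```

```bash
python3 m.py
```

```text
10.3167 [ 0.50915665 -0.29493433  0.04426343] [-1.27593075 -0.08790173 -0.12467541]
tcp X,Y -0.1894419456716694 0.04050067466310534
wrist pine 19499 [-0.1758 -0.1296 -0.0895] [0.0254 0.0424 0.0596] 0.051
wrist blue 1936 [-0.0826 -0.0787 -0.0716] [-0.0147 -0.0005  0.016 ] 0.0733
wrist red 2493 [-0.1042 -0.0993 -0.0867] [-0.0232 -0.0111  0.0145] 0.0599
wrist plate 1686 [-0.0865 -0.0836 -0.08  ] [0.0255 0.0423 0.0596] 0.0548
```

{"fn": "send_rows", "kwargs": {"deltas": [{"dx":-0.1,"dy":0.5,"dz":0,"rx":0,"ry":0,"rz":0},{"dx":-0.2,"dy":1,"dz":0,"rx":0,"ry":0,"rz":0},{"dx":-0.4,"dy":1.5,"dz":0,"rx":0,"ry":0,"rz":0},{"dx":-0.4,"dy":1.5,"dz":0,"rx":0,"ry":0,"rz":0}]}}

```text
clock: 10.75
tcp_pos: [0.509, -0.2946, 0.0446]
orientation: [1.939, 2.47, -0.001]
contact_force: [0.6, -4.6, -0.8]
grip_width: 0.0002
gripper_force: 2.1
```

{"fn": "send_rows", "kwargs": {"deltas": [{"dx":-0.1,"dy":0.5,"dz":0,"rx":0,"ry":0,"rz":0},{"dx":-0.2,"dy":1,"dz":0,"rx":0,"ry":0,"rz":0},{"dx":-0.2,"dy":1,"dz":0,"rx":0,"ry":0,"rz":0}]}}

```text
clock: 11.0
tcp_pos: [0.509, -0.2944, 0.0448]
orientation: [1.938, 2.469, -0.002]
contact_force: [0.8, -6.9, -0.8]
grip_width: 0.0
gripper_force: 3.2
```

Butted, with a 7 N reaction that stays below the brake's 15 N. I'll back off and lift.

{"fn": "send_rows", "kwargs": {"deltas": [{"dx":0.7,"dy":-3,"dz":0,"rx":0,"ry":0,"rz":0},{"dx":1.5,"dy":-6,"dz":0,"rx":0,"ry":0,"rz":0},{"dx":3,"dy":-12,"dz":0,"rx":0,"ry":0,"rz":0},{"dx":5,"dy":-20,"dz":0,"rx":0,"ry":0,"rz":0},{"dx":7,"dy":-30,"dz":10,"rx":0,"ry":0,"rz":0}]}}

```text
clock: 11.42
tcp_pos: [0.5149, -0.3215, 0.0527]
orientation: [-1.935, -2.47, -0.0]
contact_force: [0.9, 0.1, 0.4]
grip_width: -0.0001
gripper_force: 0.0
```

{"fn": "send_rows", "kwargs": {"deltas": [{"dx":0,"dy":0,"dz":25,"rx":0,"ry":0,"rz":0},{"dx":0,"dy":0,"dz":60,"rx":0,"ry":0,"rz":0},{"dx":0,"dy":0,"dz":95,"rx":0,"ry":0,"rz":0},{"dx":0,"dy":0,"dz":110,"rx":0,"ry":0,"rz":0},{"dx":0,"dy":0,"dz":110,"rx":0,"ry":0,"rz":0}]}}

```text
clock: 11.83
tcp_pos: [0.5177, -0.3246, 0.1686]
orientation: [1.935, 2.466, 0.003]
contact_force: [0.1, -0.3, 0.1]
grip_width: 0.0
gripper_force: 0.0
```

```bash
python3 m.py; ls pics|tail -3
```

```text
11.8333 [ 0.51772648 -0.32458284  0.16864679] [ 0.05365353 -0.31852953  0.0737339 ]
tcp X,Y -0.22027882196674908 0.03925038164492822
wrist pine 5253 [-0.1757 -0.1328 -0.0892] [0.0256 0.0422 0.0595] 0.051
wrist blue 1058 [-0.0823 -0.0727 -0.0614] [-0.0151  0.0003  0.0158] 0.0716
wrist red 642 [-0.1039 -0.0991 -0.0872] [-0.0227 -0.0119  0.0146] 0.0599
wrist plate 452 [-0.0868 -0.0837 -0.0801] [0.0252 0.0422 0.0598] 0.0546
wrist_10.3.png
wrist_11.8.png
wrist_9.2.png
```

```bash
python3 -c "
import cv2
a=cv2.imread('pics/wrist_11.8.png'); cv2.imwrite('pics/c.png',cv2.resize(a[0:280,180:420],(600,700))[:600])"
```

```text
(no output)
```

View pics/c.png

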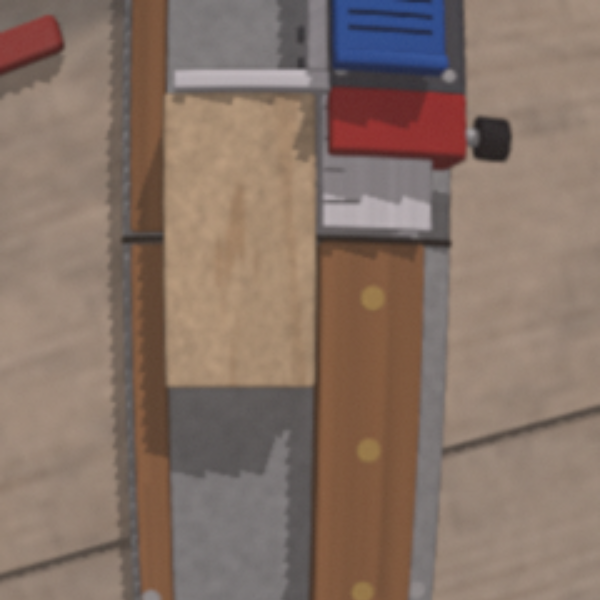

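The crop shows the pine end flush against the plate at (240,90), the stop against the collar at (395,95), and the robot clear.

```bash
python3 -c "
from bench import r
print(r.hand_in())"
```

```text
the job is handed in; nothing more can be done
None
```

I handed the job in; no verdict came back. In the last picture the stop stands against the red collar with its pad up, the pine block is butted flush on the stop's plate, and the arm is clear.

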